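# Set the flip tags of the fruit bowls

## Task

On the wooden board each of the three bowls has a hinged flip tag in front of it, which shows either its disc face (bowl full: the tag leans over to the left) or its bar face (bowl empty: it leans over to the right). Gently push over the tags that are wrong with your fingertips, so that only the bowls with fruit in them show the disc and the empty one shows the bar. Do not pinch or lift anything, and leave the bowls, the fruit, the shakers and the small tumbler where they stand.

Things in the scene. Friction and masses are not known exactly. Their poses are not given: they have to be found in the camera images.
- stand_a: steel stand of one flip tag, foot 78x34 mm, fixed on the board; origin at the centre of its underside, 12 mm above the worktop, 20 mm below the tag's hinge. Axes: x along the hinge towards the tag's bowl (away from the robot), y to the left, z up. Its two ears, before and behind the tag, reach 38 mm above the worktop. The tag's bowl stands 125 mm from this origin along +x.
- hinge_a (a point): middle of that tag's hinge, 32 mm above the worktop, axes as the stand's. The tag is a thin, smooth (slippery) white plastic plate 58 mm wide (along x) and 6 mm thick; its free edge is 60 mm from the hinge. Leaning at a stop, the free edge is 36 mm left or right of the hinge and about 82 mm above the worktop.
- tag_a (a joint): lean of that tag in rad: 0 upright; +0.65 (soft rubber stop, 37 degrees from upright) leaning to the left (+y), the disc face showing (full); -0.65 (the other stop) leaning to the right (-y), the bar face showing (empty). It swings very lightly; past upright it falls by its own weight to the stop and lies there.
- stand_b: steel stand of one flip tag, foot 78x34 mm, fixed on the board; origin at the centre of its underside, 12 mm above the worktop, 20 mm below the tag's hinge. Axes: x along the hinge towards the tag's bowl (away from the robot), y to the left, z up. Its two ears, before and behind the tag, reach 38 mm above the worktop. The tag's bowl stands 125 mm from this origin along +x.
- hinge_b (a point): middle of that tag's hinge, 32 mm above the worktop, axes as the stand's. The tag is a thin, smooth (slippery) white plastic plate 58 mm wide (along x) and 6 mm thick; its free edge is 60 mm from the hinge. Leaning at a stop, the free edge is 36 mm left or right of the hinge and about 82 mm above the worktop.
- tag_b (a joint): lean of that tag in rad: 0 upright; +0.65 (soft rubber stop, 37 degrees from upright) leaning to the left (+y), the disc face showing (full); -0.65 (the other stop) leaning to the right (-y), the bar face showing (empty). It swings very lightly; past upright it falls by its own weight to the stop and lies there.
- stand_c: steel stand of one flip tag, foot 78x34 mm, fixed on the board; origin at the centre of its underside, 12 mm above the worktop, 20 mm below the tag's hinge. Axes: x along the hinge towards the tag's bowl (away from the robot), y to the left, z up. Its two ears, before and behind the tag, reach 38 mm above the worktop. The tag's bowl stands 125 mm from this origin along +x.
- hinge_c (a point): middle of that tag's hinge, 32 mm above the worktop, axes as the stand's. The tag is a thin, smooth (slippery) white plastic plate 58 mm wide (along x) and 6 mm thick; its free edge is 60 mm from the hinge. Leaning at a stop, the free edge is 36 mm left or right of the hinge and about 82 mm above the worktop.
- tag_c (a joint): lean of that tag in rad: 0 upright; +0.65 (soft rubber stop, 37 degrees from upright) leaning to the left (+y), the disc face showing (full); -0.65 (the other stop) leaning to the right (-y), the bar face showing (empty). It swings very lightly; past upright it falls by its own weight to the stop and lies there.
- bowl_apple: grey stoneware dip bowl, 105 mm across and 58 mm high, loose on the board behind one of the three tags; origin at the centre of its underside. It holds a green apple, so it is full; the apple's top is about 85 mm above the worktop.
- bowl_lemon: grey stoneware dip bowl, 105 mm across and 58 mm high, loose on the board behind one of the three tags; origin at the centre of its underside. It holds a yellow lemon, so it is full; lower than the apple.
- bowl_empty: grey stoneware dip bowl, 105 mm across and 58 mm high, loose on the board behind one of the three tags; origin at the centre of its underside. There is nothing in it.
- apple: green apple, 67 mm across, 64 mm high, loose in its bowl; origin at its underside
- lemon: yellow lemon, 72x55x54 mm, loose in its bowl; origin at its underside
- salt_shaker: salt shaker (white filling), glass shaker with a grey cap, 44 mm across, 90 mm high, standing loose on the board's right end; origin at the centre of its underside
- pepper_shaker: pepper shaker (dark filling), glass shaker with a grey cap, 44 mm across, 90 mm high, standing loose on the board's right end; origin at the centre of its underside
- shot_glass: small glass tumbler, 55 mm across, 63 mm high, loose on the worktop right of the board; origin at the centre of its underside
- board: wooden board, 260x580x12 mm, fixed, with three tags 175 mm apart along y, the bowls behind them; origin on the worktop below the middle tag's hinge, axes as the stands'. It reaches 70 mm to the front and 190 mm to the back of the origin, 245 mm to the left (+y) and 335 mm to the right. Wall cabinets hang 0.49 m above the worktop just behind the bowls.
Things that resemble listed ones, but are neither listed nor needed, are in the scene too. Leave any pink or red look-alike of the bowl_empty alone.

How it is judged:
At the end, for the whole second after the job is handed in: The tag in front of each bowl with fruit leans to the left (joint above +0.4 rad, disc showing) and the tag in front of the empty bowl leans to the right (joint below -0.4 rad, bar showing); all three stay so (((horizontal distance between bowl_empty and stand_a below 0.17 m and value of joint tag_a below -0.4 rad) or (horizontal distance between bowl_empty and stand_a above 0.17 m and value of joint tag_a above 0.4 rad)) and ((horizontal distance between bowl_empty and stand_b below 0.17 m and value of joint tag_b below -0.4 rad) or (horizontal distance between bowl_empty and stand_b above 0.17 m and value of joint tag_b above 0.4 rad)) and ((horizontal distance between bowl_empty and stand_c below 0.17 m and value of joint tag_c below -0.4 rad) or (horizontal distance between bowl_empty and stand_c above 0.17 m and value of joint tag_c above 0.4 rad))); the robot touches nothing.
It fails at once if a bowl was shifted or lifted by more than 3 cm (distance of any of bowl_apple, bowl_lemon, bowl_empty from where it was at the start of the episode above 0.03 m).
It fails at once if the fruit was shifted or lifted by more than 3 cm (distance of any of apple, lemon from where it was at the start of the episode above 0.03 m).
It fails at once if a shaker was shifted or lifted by more than 3 cm (distance of any of salt_shaker, pepper_shaker from where it was at the start of the episode above 0.03 m).
It fails at once if the small tumbler was shifted or lifted by more than 3 cm (distance of shot_glass from where it was at the start of the episode above 0.03 m).
It fails at once if a tag or its stand was pressed or squeezed with more than 20 N (contact force between the fingers and stand_a above 20 N or contact force between the fingers and stand_b above 20 N or contact force between the fingers and stand_c above 20 N).
It also fails if it takes over 45 s, if anything falls off the work surface, if the arm or the gripper's body presses on something with over 40 N, if the wrist force passes 120 N, or if a joint passes its speed limit or range.

## Robot

A 7-joint arm with a two-finger parallel gripper is mounted at the origin on a cart in front of the work surface, level with it; the furniture and walls round the work are solid. World frame = base frame: x ahead of the robot, y to its left, z up, the work surface at z = 0. Lengths are in m, angles in rad, forces in N, time in s.
With the tool pointing down it reaches from about 0.4 to 0.85 m from the base axis. Payload 4.5 kg.
Tool frame: the origin (TCP) lies midway between the tips of the shut fingers; the grasp point (between the pads) lies 19 mm behind it; z points along the fingers, y is the line along which they close (so a half turn about z gives the same grasp; the last joint's range is limited). The gripper opens to 85 mm and grips with 20 to 120 N. Pads are 22 mm wide; open, the fingers measure 114 mm over their backs; the gripper's body (76 mm by 85 mm) begins 54 mm behind the grasp point. The pads swing forward as they close: fully open they stand 13 mm farther back than shut.
Start: joints at [1.225, 0.689, -0.195, 1.565, 0.157, 0.902, -0.215], TCP at [0.232, -0.58, 0.231] pointing down, gripper open.
Joint ranges: [-3.01, 3.01], [-0.46, 2.08], [-1.47, 1.51], [0.13, 2.56], [-1, 4.14], [0.04, 2.09], [-2.66, 2.66]. Speed limits (rad/s): [2.57, 2.57, 3.14, 3.14, 3.14, 3.14, 3.14].

## Interface

Orientations are given as a 3x3 rotation matrix whose columns are the frame's x, y, z axes.
In Python, from bench import manip gives the robot as it stands. The module is installed in compiled form; this text tells all that it offers. Calls block until the motion is done:
- manip.move_ptp(position, orientation): joint-space move of the TCP to a pose.
- manip.servo_line(position, attitude=None, v=0.15): straight line of the TCP; attitude=None keeps the orientation; v is the mean speed in m/s.
- manip.set_joints(angles): joint-space move.
- manip.set_gripper(opening): finger opening in m; the grip force is fixed at half the most; returns when the fingers have stopped.
- manip.sleep(seconds).
- manip.solve_ik(position, orientation): joint angles nearest the present ones, or None.
- manip.get_state(): the state.
- manip.get_image(name): name is "side" or "top"; returns a dict with "img" (480x640x3 uint8, red, green, blue), "vertical_fov" (degrees; the focal length in pixels is half the picture's height over the tangent of half this angle, whatever the lens; pixels are square), "cx", "cy" (the principal point, pixels), "k1" (the pictures are not rectified: a ray, as slopes to the right and down, at radius r is drawn at 1 + k1 r^2 times it, then the intrinsics apply), "R" (3x3) and "t" (3): a world point X has camera coordinates R X + t. Camera axes: x right, y down, z forward; pixel columns grow to the right and rows downward; lengths in m; the calibration is good to about 2 mm. A picture is of the moment at which its call begins. There is no depth.
A pose or a line that the arm cannot do raises manip.PlanningError and nothing moves.
- manip.close_job(): hands the job in; it is judged then, once.
Trained networks look in a picture, given as the dict that the camera call returned (one of the last four; its "shot" number tells which), for a name from the list of things; names that differ only in an ending like _2 or _b are one class to them, and where a whole thing is asked for, a point or a joint stands for the part that bears it (a point fixed in the world has none). Each returns a list of dicts, best first, with "conf" (0 to 1); they miss things now and then, are a little off and sometimes report something else, mostly with a low value. They report only what shows in the picture. A call takes as long as a camera call. They do not tell look-alikes from the thing itself.
- manip.spot_in(picture, name): "position" ([x, y, z] in m, in the coordinates of the camera as it stood for that picture, good to about 4 mm: the middle of the surface that is visible of it).
- manip.trace(picture, name): "mask" (480x640 bool, what is visible of it).
- manip.landmark_of(picture, name): "position" ([x, y, z] in m, in the coordinates of the camera as it stood for that picture, good to about 4 mm: a listed point, or the origin of a listed thing).
The state is a dict: "clock": time; "joint_pos": joint angles; "joint_velocities": joint speeds; "joint_efforts": joint torques, N m; "position": TCP position; "orientation": TCP orientation; "wrist_force": force on the tool from outside, world axes, zero at the start; "torque": the same for the moment, N m; "width": finger opening in m; "finger_force": force on a finger pad.
Only numpy, scipy, OpenCV 4.12 (cv2) and the standard library are available. Lean on these libraries where they do the work, as an engineer would, in place of code of your own. Each camera call takes 0.05 s, during which the arm holds its last target. There are 200 camera calls.

## Working session

There is one attempt and no reset: what is moved stays moved. The work goes in short steps, each a Python script; the robot and the scene stay as the last script left them, time stands still between calls to the robot, and variables do not carry over. Pictures are saved under pics/ and viewed, at most 10 in all, crops included, and the job is handed in when it is done.

```bash
mkdir -p pics
cat > h.py <<'E'
from bench import manip
import numpy as np, cv2
def shot(n,f):
    p=manip.get_image(n); cv2.imwrite('pics/'+f,cv2.cvtColor(p['img'],cv2.COLOR_RGB2BGR)); return p
def w(p,x): return np.array(p['R']).T@(np.array(x)-np.array(p['t']))
def px(p,X):
    c=np.array(p['R'])@np.array(X)+p['t']; s=c[:2]/c[2]; s=s*(1+p['k1']*(s@s)); f=240/np.tan(np.radians(p['vertical_fov'])/2)
    return np.round([p['cx']+f*s[0],p['cy']+f*s[1]],0)
E
python3 - <<'E'
from h import *
for n in ['top','side']:
    p=shot(n,n+'1.png'); print(n,w(p,[0,0,0]))
    for k in ['hinge_a','stand_a','board','bowl_apple','bowl_lemon','bowl_empty','apple','lemon','salt_shaker','pepper_shaker','shot_glass']:
        for d in manip.landmark_of(p,k):
            X=w(p,d['position']); print(k,round(d['conf'],2),X.round(3),px(p,X))
print(manip.get_state()['clock'])
E
```

```text
top [ 0.4016687  -0.09854469  1.13201464]
hinge_a 0.89 [0.485 0.141 0.033] [229. 269.]
hinge_a 0.73 [ 0.483 -0.038  0.027] [308. 271.]
hinge_a 0.58 [ 0.483 -0.207  0.031] [383. 272.]
stand_a 0.86 [ 0.486 -0.033  0.011] [306. 270.]
stand_a 0.72 [0.483 0.137 0.014] [232. 271.]
stand_a 0.64 [ 0.491 -0.21   0.016] [384. 270.]
board 0.7 [ 0.482 -0.032 -0.002] [306. 273.]
bowl_apple 0.85 [ 0.611 -0.034  0.013] [308. 217.]
bowl_lemon 0.96 [ 0.612 -0.209  0.017] [384. 217.]
bowl_empty 0.95 [0.613 0.142 0.013] [233. 215.]
bowl_empty 0.68 [ 0.485  0.309 -0.002] [161. 269.]
bowl_empty 0.63 [ 0.634  0.3   -0.003] [169. 207.]
apple 0.98 [ 0.612 -0.032  0.015] [307. 216.]
apple 0.47 [ 0.549 -0.327  0.012] [435. 246.]
lemon 0.56 [ 0.614 -0.212  0.019] [385. 216.]
lemon 0.53 [0.483 0.136 0.017] [233. 270.]
lemon 0.3 [ 0.482 -0.208  0.031] [384. 273.]
salt_shaker 0.93 [ 0.627 -0.325  0.007] [433. 213.]
pepper_shaker 0.68 [ 0.55  -0.326  0.013] [434. 245.]
shot_glass 0.76 [ 0.481 -0.445  0.001] [486. 276.]
side [-0.10152044  0.83412598  0.96686539]
hinge_a 0.72 [0.486 0.141 0.032] [271. 295.]
hinge_a 0.71 [ 0.49  -0.036  0.032] [307. 256.]
hinge_a 0.69 [ 0.489 -0.21   0.037] [339. 222.]
stand_a 0.95 [ 0.488 -0.038  0.012] [308. 261.]
stand_a 0.86 [ 0.491 -0.207  0.017] [338. 228.]
stand_a 0.68 [0.482 0.139 0.013] [273. 300.]
board 0.9 [ 0.486 -0.033  0.   ] [308. 265.]
board 0.48 [ 0.488 -0.037  0.013] [308. 261.]
bowl_apple 0.61 [ 0.612 -0.037  0.012] [273. 246.]
bowl_lemon 0.81 [ 0.61  -0.207  0.015] [305. 216.]
bowl_lemon 0.43 [ 0.489 -0.206  0.011] [338. 230.]
bowl_empty 0.87 [0.605 0.141 0.013] [236. 282.]
apple 0.53 [ 0.614 -0.037  0.02 ] [272. 243.]
lemon 0.61 [ 0.612 -0.207  0.022] [305. 214.]
salt_shaker 0.77 [ 0.622 -0.33   0.017] [323. 195.]
pepper_shaker 0.6 [ 0.554 -0.324  0.013] [339. 203.]
shot_glass 0.6 [ 0.477 -0.446  0.   ] [377. 196.]
1.2
```

View pics/top1.png

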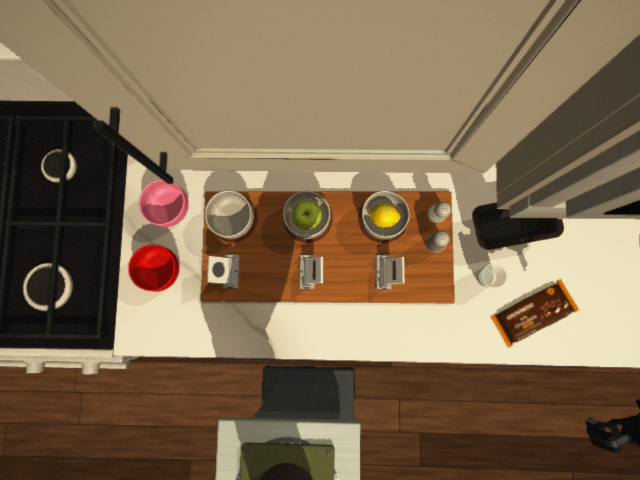

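View pics/side1.png

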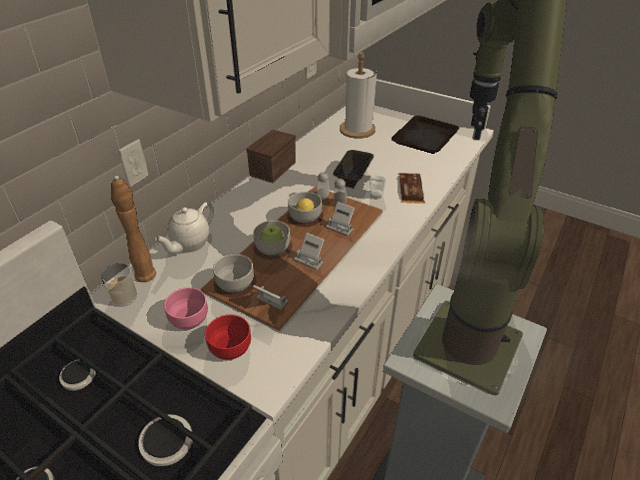

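The top picture shows that all three tags are wrong. The left one (col 220, empty bowl) shows the disc, and the middle (315, apple) and right (396, lemon) ones show bars. I'll start with the right one.

```bash
cat >> h.py <<'E'
R0=np.array([[1,0,0],[0,-1,0],[0,0,-1.]])
def push(x,h,s,z=0.066,R=R0):   # s=+1 push to the left
    a=h-s*0.073; b=h-s*0.004
    manip.move_ptp([x,a,0.2],R); manip.servo_line([x,a,z],v=0.15)
    print(manip.get_state()['position'])
    f=[]
    for y in np.linspace(a,b,4)[1:]:
        manip.servo_line([x,y,z],v=0.06); f.append(np.round(manip.get_state()['wrist_force'],1))
    print(f); manip.servo_line([x,b-s*0.015,z],v=0.1); manip.servo_line([x,b-s*0.015,0.2],v=0.2)
E
python3 - <<'E'
from h import *
manip.set_gripper(0)
for R in (R0,np.array([[0,1,0],[1,0,0],[0,0,-1.]]),np.diag([-1.,1,-1])):
    print([None if q is None else np.round(q,2) for q in (manip.solve_ik([.483,y,.1],R) for y in (-.28,-.1,.21))])
push(.483,-.209,1)
p=shot('side','s2.png'); print(manip.get_state()['clock'])
E
```

```text
[array([ 0.46,  0.79, -0.03,  1.88,  0.04,  0.47, -1.17]), array([ 0.11,  0.75, -0.  ,  2.07,  0.  ,  0.32, -1.46]), array([-0.61,  0.78,  0.18,  1.98, -0.33,  0.41, -1.74])]
[array([ 0.63,  0.81, -0.32,  1.87,  0.46,  0.53,  0.  ]), array([ 0.29,  0.76, -0.3 ,  2.07,  0.55,  0.4 , -0.44]), array([-0.35,  0.77, -0.24,  1.97,  0.4 ,  0.44, -0.89])]
[array([ 0.87,  0.9 , -0.76,  1.86,  0.89,  0.76,  1.18]), array([ 0.48,  0.81, -0.62,  2.06,  0.89,  0.57,  0.79]), array([-0.04,  0.88, -0.79,  1.95,  0.96,  0.73,  0.15])]
[ 0.48351198 -0.28249637  0.06672809]
[array([-0.4,  0.2, -0.7]), array([-0.8, -0.8,  0.2]), array([ 0.9, -0.5,  0.6])]
7.2333
```

View pics/s2.png

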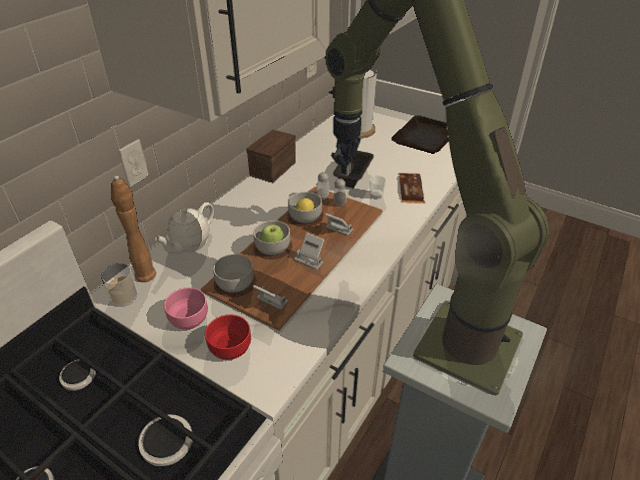

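The right tag at (338,225) now leans left like the left-hand one does, and nothing else moved. Next are the other two.

Run:
```python
from h import *
push(.483,-.036,1)
push(.483,.140,-1)
manip.move_ptp([.40,0.25,.3],R0)
shot('top','t3.png'); p=shot('side','s3.png'); print(manip.get_state()['clock'])
cv2.imwrite('pics/t3c.png',cv2.resize(cv2.imread('pics/t3.png')[180:310,120:510],None,fx=2,fy=2))
cv2.imwrite('pics/s3c.png',cv2.resize(cv2.imread('pics/s3.png')[150:380,140:440],None,fx=2,fy=2))
```

```text
[ 0.48344485 -0.10949099  0.06651847]
[array([-0.1, -0. , -0.1]), array([ 0.4, -0.1, -0.2]), array([-0.1, -0.3, -0.1])]
[0.48366687 0.21288874 0.06668415]
[array([-0.1,  0.2, -0.8]), array([ 0.2,  0.7, -0.2]), array([ 0.6,  0.6, -0.3])]
17.1167
```

View pics/t3c.png

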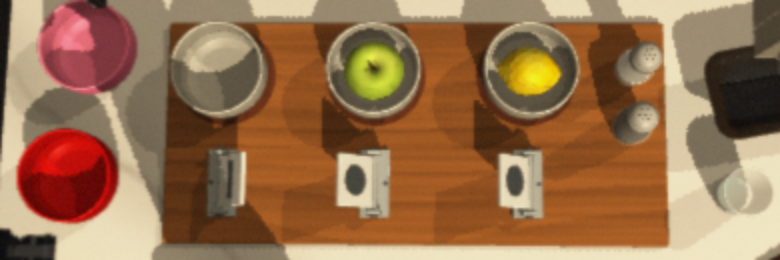

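View pics/s3c.png

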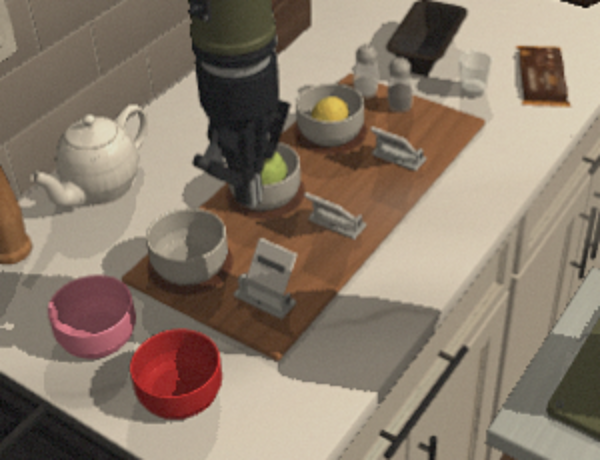

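The left tag (crop column 230) now shows its bar, and the middle (355) and right (515) tags show discs. Everything else is in place and the gripper is clear.

```bash
python3 -c "
from h import *
print(manip.close_job())"
```

```text
the job is handed in; nothing more can be done
None
```

I pushed over all three tags and handed the job in: the apple and lemon tags now show the disc, the empty bowl's tag shows the bar, and in the last pictures nothing else had moved; the hand-in returned no verdict.

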